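# Index the ring to the third stop and hold it for the drill

## Task

This drilling fixture is set up for stone seats around a ring, but the count has been lost. Draw the drill slide right back so that the bur is out of the ring; then turn the bar knob on top of the spindle back (anticlockwise from above) to its home stop, and from there clockwise by three clicks, to the third stop and never past it. Finish while still gripping the knob there, so that the ring cannot creep, and leave the other things on the bench alone.

Things in the scene. Friction and masses are not known exactly. Their poses are not given: they have to be found in the camera images.
- fixture: Ring-drilling fixture screwed to the bench: grey plate 90 (x) by 300 (y) by 12 mm; origin under its centre, z up. At y = -75 mm: dividing head, upright spindle with a scalloped plate (70 mm across, top 39 mm high), a brass ring at 53-59 mm and the knob; nothing fixed over 50 mm high here. On the +y half: the slide along y, carriage top 38 mm high, black drill 22 mm thick, its clamps up to 71 mm.
- grip_knob: Spindle with its black bar knob on top: the bar is 44 mm long, 14 mm thick, 74 to 104 mm above the bench. Origin on the spindle axis at bench height; its x axis points along the bar to the end with a small steel screw, where the dog also is. The drill's nose (top 64 mm high) is 39 mm from this axis with the slide forward, 64 mm with it back.
- knob_grip (a point): Point on the spindle axis inside the bar knob, 92 mm above the bench.
- index (a joint): Turn of spindle and knob, rad, growing clockwise from above. A spring roller clicks into a notch every 24 deg: stops at 0 (home), 0.419 (first), 0.838 (second), 1.257 (third), 1.676 and on. Hard home stop at -0.03. It starts in the first or second. Leaving a notch takes about 0.12 N m; past half way the roller pulls the knob into the next.
- dial_dog (a point): Tip of the small upright pin (the dog) on the dividing plate, 26 mm from the axis, 50 mm high, turning with it. At home it meets the fixed steel stop finger, 11 deg from the fixture's +x towards its +y; at the third stop it is 72 deg clockwise of that.
- slide (a joint): Drill carriage position, m: 0 = forward, bur in the ring (starts at 0 to 0.003); 0.025 = drawn back to its end stop. Moves along the fixture's +y, away from the ring; 3 N friction, no spring, stays where it is left.
- slide_knob (a point): Middle of the small dark upright knob at the rear of the drill carriage, 18 mm across, 50 to 84 mm above the bench; this point is on its axis, 72 mm up. Moves with the slide. The drill's tail is 28 mm from its axis towards -y; both sides are free along the fixture's x.
- solder_block: Loose pale soldering block 70 x 110 x 30 mm, bystander; origin under its centre.
- brass_pot: Loose small lidded brass pot, 56 mm across, 46 mm high, bystander; origin under its centre.
- bur_stand: Loose round wooden bur stand, 60 mm across, 22 mm high, burs up to 44 mm, bystander; origin under its centre.
- pliers: Loose pair of pliers with black grips, 150 mm long along its y, 13 mm thick, bystander; origin under the middle of its length.

How it is judged:
By the outcome, as a careful person would: the job done as asked, in the order asked, and still so for the second after the job is handed in, while the arm keeps its last pose, push and grip.
It also fails if it takes over 43 s, if anything falls off the work surface, if the arm or the gripper's body presses on something with over 40 N, if the wrist force passes 120 N, or if a joint passes its speed limit or range.

## Robot

A 6-joint arm with a two-finger parallel gripper is mounted at the origin on the work surface. World frame = base frame: x ahead of the robot, y to its left, z up, the work surface at z = 0. Lengths are in m, angles in rad, forces in N, time in s.
With the tool pointing down it reaches from about 0.225 to 0.875 m from the base axis. Payload 3.4 kg.
Tool frame: the origin (TCP) lies at the centre of the arm's flange, where the gripper is bolted on; the fingertips stand manip.tcp_to_tips ahead of it and the grasp point (between the pads) lies 155 mm ahead of it (manip.tcp_to_tips is the distance from the TCP to the fingertips, in m); z points along the fingers, y is the line along which they close (so a half turn about z gives the same grasp; the last joint's range is limited). The gripper opens to 85 mm and grips with 20 to 120 N. Pads are 22 mm wide; open, the fingers measure 114 mm over their backs; the gripper's body (76 mm by 85 mm) begins 54 mm behind the grasp point. The pads swing forward as they close: fully open they stand 13 mm farther back than shut.
Start: joints at [1.138, 0.276, 1.505, -0, 1.361, -0.121], TCP at [0.176, 0.547, 0.405] pointing down, gripper open.
Joint ranges: [-2.89, 2.89], [-0.75, 2.08], [0.22, 2.7], [-1.18, 4.32], [0.11, 2.71], [-2.7, 2.7]. Speed limits (rad/s): [2.57, 2.57, 3.14, 3.14, 3.14, 3.14].

## Interface

Orientations are given as a unit quaternion [w, x, y, z].
In Python, from rig import sensors, imaging, manip gives the robot as it stands. The module is installed in compiled form; this text tells all that it offers.
- The arm moves only by the tool jog_arm, never from a script. Its argument "plan" is a list of rows, each an object of numbers: "dx", "dy", "dz": the shift along the tool's x, y, z in mm; "ax", "ay", "az": the turn, a rotation vector about the tool's x, y, z in units of 6 degrees (1.0 is 6 degrees); "grip": the closure, from 0 (fully open) to 1 (shut). A call has 1 to 20 rows; each row shifts and turns the commanded pose from where the row before left it, along the tool's axes as they then stand; what a row does not reach is not made up. A row lasts 1/12 s, in which the tool goes at most 41.7 mm and 7.16 degrees, less where a joint would pass 70% of its speed; a pose out of reach is approached as far as the arm can. A call is refused whole if a number of a shift passes 41.7 or a number of a turn 1, either way. A call with a gripper value outside its range is refused whole. The fingers move at their own pace and stop on an object; "grip_force" is the grip in N (left out, the last holds). Time passes only in rows, so rows that do not move let the fingers close. It gives the time, the measured TCP pose, the force, the opening and the grip force at its end, in the units of the state.
- sensors.get_state(): the state, without advancing time (a new reading comes with each control period).
- imaging.get_image(name): name is "scene" or "top" or "wrist"; returns a dict with "image" (420x560x3 uint8, red, green, blue), "K" (3x3 intrinsics, pixels), "extrinsics" (4x4, takes a point from world to camera coordinates). Camera axes: x right, y up, looking along -z (the intrinsics and any distortion apply to the point x, -y, -z); pixel columns grow to the right and rows downward; lengths in m; the calibration is good to about 2 mm. A picture is of the moment at which its call begins. There is no depth.
- manip.sign_off(): hands the job in; it is judged then, once.
The state is a dict: "clock": time; "qpos": joint angles; "qd": joint speeds; "effort": joint torques, N m; "position": TCP position; "ee_rot": TCP orientation; "contact_force": force on the tool from outside, world axes, zero at the start; "moment": the same for the moment, N m; "width": finger opening in m; "gripper_force": force on a finger pad.
Only numpy, scipy, OpenCV 4.12 (cv2) and the standard library are available. Lean on these libraries where they do the work, as an engineer would, in place of code of your own. Each camera call takes 0.05 s, during which the arm holds its last target. There are 200 camera calls.

## Working session

There is one attempt and no reset: what is moved stays moved. The work goes in short steps, Python scripts to look and compute and a tool call to move; the robot and the scene stay as the last step left them, time stands still between calls to the robot, and variables do not carry over. Pictures are saved under pics/ and viewed, at most 10 in all, crops included, and the job is handed in when it is done.

Besides the shell and the picture viewer there is one more tool, called after ">>>" as name(argument=value, ...) on one line, values as JSON. jog_arm: Moves the arm, as the interface text tells. Its arguments: {"type":"object","properties":{"plan":{"type":"array"},"grip_force":{"type":"number"}},"required":["plan"]}

```bash
mkdir -p pics
cat > h.py <<'E'
import numpy as np, cv2
from rig import sensors, imaging, manip
def snap(name,fn):
    d=imaging.get_image(name); np.savez('pics/'+fn+'.npz',K=d['K'],E=d['extrinsics'],im=d['image'])
    cv2.imwrite('pics/'+fn+'.png',d['image'][:,:,::-1]); return d
def load(fn): return np.load('pics/'+fn+'.npz')
def proj(d,p,E='E'):
    c=(d['E']@np.append(p,1))[:3]; c=c*[1,-1,-1]; q=d['K']@c; return q[:2]/q[2]
def unproj(d,uv,z):
    r=np.linalg.inv(d['K'])@[uv[0],uv[1],1]; r=r*[1,-1,-1]; R=d['E'][:3,:3];t=d['E'][:3,3]
    o=-R.T@t; v=R.T@r; return o+v*(z-o[2])/v[2]
def crop(fn,out,x0,y0,x1,y1,s):
    im=load(fn)['im'][y0:y1,x0:x1,::-1]; cv2.imwrite('pics/'+out+'.png',cv2.resize(im,None,fx=s,fy=s,interpolation=cv2.INTER_CUBIC))
E
python3 - <<'E'
from h import *
a=snap('top','top0'); b=snap('scene','sc0')
cv2.imwrite('pics/top0b.png',a['image'][:,:,::-1])
s=sensors.get_state(); print(s['clock'],s['position'],s['ee_rot'],manip.tcp_to_tips,s['width'])
for n in ('top0','sc0'):
    d=load(n); print(d['K'].tolist(), (-d['E'][:3,:3].T@d['E'][:3,3]))
E
```

```text
0.1 [0.17633262 0.54711124 0.40390895] [-2.32118914e-04  1.55256516e-01  9.87873841e-01 -7.96669453e-04] 0.1734 0.08529796889803794
[[394.9935760170148, 0.0, 283.8917373539624], [0.0, 394.9935760170148, 206.22148590941197], [0.0, 0.0, 1.0]] [ 0.50064185 -0.00375674  0.73863294]
[[514.4981881124359, 0.0, 273.68217766613884], [0.0, 514.4981881124359, 216.33203763639705], [0.0, 0.0, 1.0]] [ 1.07132533 -0.06670454  0.70983877]
```

View pics/top0.png

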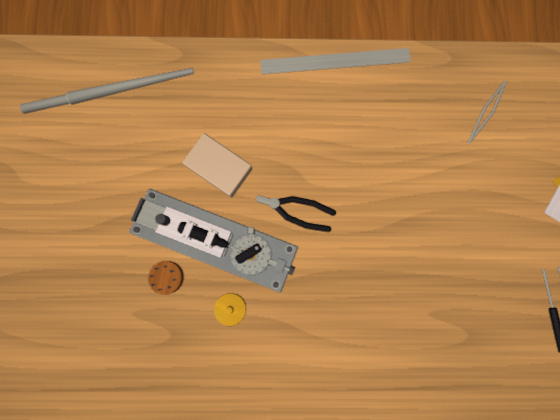

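View pics/sc0.png

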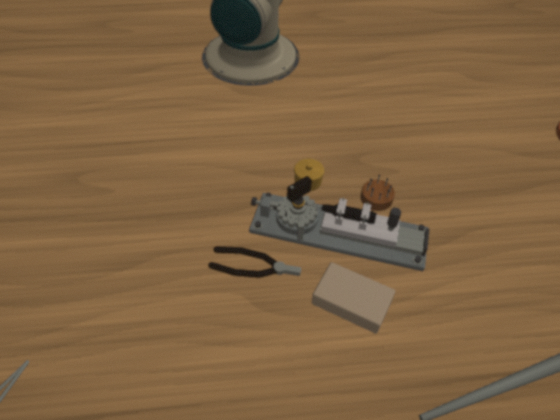

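The top view shows the fixture from about (140,200) to (290,275), with the slide knob near (162,219) and the bar knob near (248,253). The pot is at (230,309), the bur stand at (165,277) and the block at (217,165). I'll enlarge both views.

Run:
```python
from h import *
a=load('top0')['im'][180:300,125:305,::-1]; b=load('sc0')['im'][160:270,240:440,::-1]
A=cv2.resize(a,(720,480),interpolation=cv2.INTER_CUBIC)
cv2.imwrite('pics/c1.png',A)
cv2.imwrite('pics/c2.png',cv2.resize(b,(800,440),interpolation=cv2.INTER_CUBIC))
```

```text
(no output)
```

View pics/c1.png

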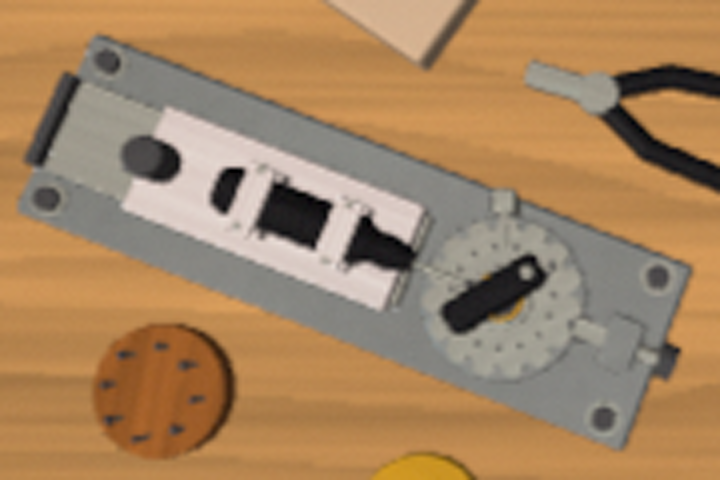

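View pics/c2.png

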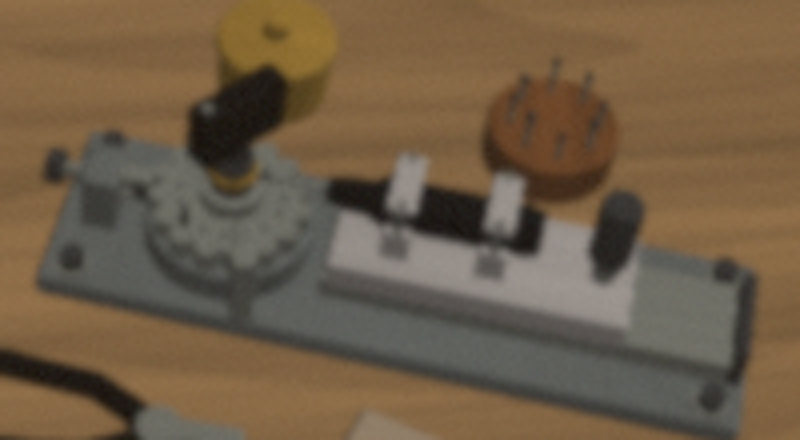

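The crop gives the plate corners, the bar ends (screw end about (540,265), other end about (455,318)) and the slide knob top at about (143,157).

Run:
```python
from h import *
d=load('top0'); P=lambda u,v,z: unproj(d,(125+u/4-.4,180+v/4-.4),z)
c=[P(*p,.012) for p in [(97,38),(692,268),(623,450),(20,208)]]
for x in c: print(x.round(4))
C=sum(c)/4; yd=(c[0]+c[3]-c[1]-c[2]); yd/=np.linalg.norm(yd); 
print('C',C.round(4),'y dir',yd.round(3),np.degrees(np.arctan2(yd[1],yd[0])), 'len',np.linalg.norm(c[0]-c[1]),np.linalg.norm(c[0]-c[3]))
xd=np.array([yd[1],-yd[0],0]); print('xd',xd)
S=C-.075*yd; print('spindle',S.round(4))
s1=P(530,271,.104);k=P(455,318,.104); print('bar',s1,k,((P(543,265,.104)+P(445,322,.104))/2).round(4),np.degrees(np.arctan2(*(s1-k)[1::-1])))
sk=P(143,157,.084); print('slideknob',sk, (sk-C)@xd,(sk-C)@yd)
fx=np.degrees(np.arctan2(xd[1],xd[0])); print('fixture yaw',fx,'home bar',fx+11)
for nm,uv in (('pot',(230,309)),('bur',(165,277)),('block',(217,160))):
    p=unproj(d,uv,.03); print(nm,p.round(3),(p-C)@xd,(p-C)@yd)
d2=load('sc0')
for p in (S+[0,0,.092],sk,): print(proj(d2,p))
```

```text
[0.6335 0.2333 0.012 ]
[ 0.5285 -0.043   0.012 ]
[ 0.4467 -0.0118  0.012 ]
[0.5544 0.2643 0.012 ]
C [0.5408 0.1107 0.012 ] y dir [0.36  0.933 0.   ] 68.92948901205814 len 0.29563311020307004 0.08496927154824464
xd [ 0.93313869 -0.35951659  0.        ]
spindle [0.5138 0.0407 0.012 ]
bar [0.52345806 0.0267282  0.104     ] [0.50474337 0.05624976 0.104     ] [0.5145 0.0409 0.104 ] -57.628048424519314
slideknob [0.57045852 0.1883712  0.084     ] -0.00021108768064924052 0.08314148385674724
fixture yaw -21.07051098794185 home bar -10.070510987941852
pot [0.419 0.076 0.03 ] -0.10122809347225234 -0.0761190495744968
bur [0.474 0.191 0.03 ] -0.09167376763772547 0.05100635862396598
block [0.685 0.106 0.03 ] 0.13670966037758248 0.04753783375513697
[298.49575259 181.23864398]
[394.6153188  209.39788379]
```

Both views agree. The bar is at −57.6° and home would be −10°, so it is in the second stop. Next I turn the gripper across the fixture and move above the slide knob.

>>> jog_arm(plan=[{"az": 0.97}, {"az": 0.97}, {"az": 0.97}, {"az": 0.97}, {"az": 0.97}, {"az": 0.97}, {"az": 0.97}, {"az": 0.97}, {"az": 0.97}, {"az": 0.97}, {"az": 0.97}, {"az": 0.97}, {"az": 0.97}, {"az": 0.97}, {"az": 0.97}, {"az": 0.97}], grip_force=40)

```text
$.plan[0]: bad value
```

>>> jog_arm(plan=[{"dy": 24.8, "dx": -9.7, "dz": 4}, {"dy": 24.8, "dx": -9.7, "dz": 4}, {"dy": 24.8, "dx": -9.7, "dz": 4}, {"dy": 24.8, "dx": -9.7, "dz": 4}, {"dy": 24.8, "dx": -9.7, "dz": 4}, {"dy": 24.8, "dx": -9.7, "dz": 4}, {"dy": 24.8, "dx": -9.7, "dz": 4}, {"dy": 24.8, "dx": -9.7, "dz": 4}, {"dy": 24.8, "dx": -9.7, "dz": 4}, {"dy": 24.8, "dx": -9.7, "dz": 4}, {"dy": 24.8, "dx": -9.7, "dz": 4}, {"dy": 24.8, "dx": -9.7, "dz": 4}, {"dy": 24.8, "dx": -9.7, "dz": 4}, {"dy": 24.8, "dx": -9.7, "dz": 4}, {"dy": 24.8, "dx": -9.7, "dz": 4}, {"dy": 24.8, "dx": -9.7, "dz": 4}, {"dy": 24.8, "dx": -9.7, "dz": 4}, {"dy": 24.8, "dx": -9.7, "dz": 4}, {"dy": 24.8, "dx": -9.7, "dz": 4}, {}])

```text
$.plan[0]: bad value
```

```bash
cat >> h.py <<'E'
from scipy.spatial.transform import Rotation as Ro
def st():
    s=sensors.get_state(); w=s['ee_rot']; R=Ro.from_quat([w[1],w[2],w[3],w[0]]).as_matrix()
    print('t',s['clock'],'pos',np.round(s['position'],4),'hy',np.degrees(np.arctan2(R[1,1],R[0,1])).round(2),'tilt',R[:,2].round(4),'F',np.round(s['contact_force'],2),'M',np.round(s['moment'],3),'w',round(s['width'],4),'gf',s['gripper_force'],'q6',s['qpos'][5])
    return s,R
def go(p):
    s,R=st(); print('tool delta mm',(R.T@(np.array(p)-s['position'])*1000).round(1))
E
python3 - <<'E'
from h import *
snap('wrist','w1'); go([.5705,.1884,.227])
E
```

```text
t 0.15 pos [0.1763 0.5471 0.404 ] hy 72.14 tilt [-6.0e-04 -1.3e-03 -1.0e+00] F [-0.57 -0.4   0.01] M [ 0.044 -0.033  0.019] w 0.0861 gf 0.0 q6 -0.12104784765208963
tool delta mm [-485.2 -220.3  177.3]
```

View pics/w1.png

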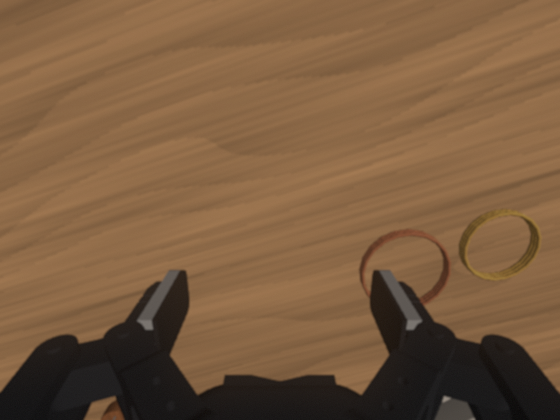

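The arm did not move: the wrist view only shows bare bench. The rows were refused, so I'll try one with every key given.

>>> jog_arm(plan=[{"dx": 0, "dy": 0, "dz": 0, "ax": 0, "ay": 0, "az": 0.97, "grip": 0}], grip_force=40)

```text
clock: 0.23
position: [0.1764, 0.5472, 0.4042]
ee_rot: [-0.0, 0.206, 0.979, -0.0]
contact_force: [0.7, -0.0, 0.4]
width: 0.0855
gripper_force: 0.0
```

>>> jog_arm(plan=[{"dx": 0, "dy": 0, "dz": 5, "ax": 0, "ay": 0, "az": 0.97, "grip": 0}, {"dx": 0, "dy": 0, "dz": 5, "ax": 0, "ay": 0, "az": 0.97, "grip": 0}, {"dx": 0, "dy": 0, "dz": 5, "ax": 0, "ay": 0, "az": 0.97, "grip": 0}, {"dx": 0, "dy": 0, "dz": 5, "ax": 0, "ay": 0, "az": 0.97, "grip": 0}, {"dx": 0, "dy": 0, "dz": 5, "ax": 0, "ay": 0, "az": 0.97, "grip": 0}, {"dx": 0, "dy": 0, "dz": 5, "ax": 0, "ay": 0, "az": 0.97, "grip": 0}, {"dx": 0, "dy": 0, "dz": 5, "ax": 0, "ay": 0, "az": 0.97, "grip": 0}, {"dx": 0, "dy": 0, "dz": 5, "ax": 0, "ay": 0, "az": 0.97, "grip": 0}, {"dx": 0, "dy": 0, "dz": 5, "ax": 0, "ay": 0, "az": 0.97, "grip": 0}, {"dx": 0, "dy": 0, "dz": 5, "ax": 0, "ay": 0, "az": 0.97, "grip": 0}, {"dx": 0, "dy": 0, "dz": 5, "ax": 0, "ay": 0, "az": 0.97, "grip": 0}, {"dx": 0, "dy": 0, "dz": 5, "ax": 0, "ay": 0, "az": 0.97, "grip": 0}, {"dx": 0, "dy": 0, "dz": 5, "ax": 0, "ay": 0, "az": 0.97, "grip": 0}, {"dx": 0, "dy": 0, "dz": 5, "ax": 0, "ay": 0, "az": 0.97, "grip": 0}, {"dx": 0, "dy": 0, "dz": 5, "ax": 0, "ay": 0, "az": 0.97, "grip": 0}])

```text
clock: 1.48
position: [0.1763, 0.5472, 0.3291]
ee_rot: [0.0, 0.825, 0.564, -0.0]
contact_force: [1.0, -1.0, 0.5]
width: 0.0853
gripper_force: 0.0
```

>>> jog_arm(plan=[{"dx": -10, "dy": 26, "dz": 0, "ax": 0, "ay": 0, "az": 0, "grip": 0}, {"dx": -10, "dy": 26, "dz": 0, "ax": 0, "ay": 0, "az": 0, "grip": 0}, {"dx": -10, "dy": 26, "dz": 0, "ax": 0, "ay": 0, "az": 0, "grip": 0}, {"dx": -10, "dy": 26, "dz": 0, "ax": 0, "ay": 0, "az": 0, "grip": 0}, {"dx": -10, "dy": 26, "dz": 0, "ax": 0, "ay": 0, "az": 0, "grip": 0}, {"dx": -10, "dy": 26, "dz": 0, "ax": 0, "ay": 0, "az": 0, "grip": 0}, {"dx": -10, "dy": 26, "dz": 0, "ax": 0, "ay": 0, "az": 0, "grip": 0}, {"dx": -10, "dy": 26, "dz": 0, "ax": 0, "ay": 0, "az": 0, "grip": 0}, {"dx": -10, "dy": 26, "dz": 0, "ax": 0, "ay": 0, "az": 0, "grip": 0}, {"dx": -10, "dy": 26, "dz": 0, "ax": 0, "ay": 0, "az": 0, "grip": 0}, {"dx": -10, "dy": 26, "dz": 0, "ax": 0, "ay": 0, "az": 0, "grip": 0}, {"dx": -10, "dy": 26, "dz": 0, "ax": 0, "ay": 0, "az": 0, "grip": 0}, {"dx": -10, "dy": 26, "dz": 0, "ax": 0, "ay": 0, "az": 0, "grip": 0}, {"dx": -10, "dy": 26, "dz": 0, "ax": 0, "ay": 0, "az": 0, "grip": 0}, {"dx": -10, "dy": 26, "dz": 0, "ax": 0, "ay": 0, "az": 0, "grip": 0}, {"dx": -10, "dy": 26, "dz": 0, "ax": 0, "ay": 0, "az": 0, "grip": 0}, {"dx": -10, "dy": 26, "dz": 0, "ax": 0, "ay": 0, "az": 0, "grip": 0}, {"dx": -10, "dy": 26, "dz": 0, "ax": 0, "ay": 0, "az": 0, "grip": 0}, {"dx": -10, "dy": 26, "dz": 0, "ax": 0, "ay": 0, "az": 0, "grip": 0}, {"dx": 0, "dy": 0, "dz": 0, "ax": 0, "ay": 0, "az": 0, "grip": 0}])

```text
clock: 3.15
position: [0.5733, 0.1898, 0.3293]
ee_rot: [0.002, 0.825, 0.565, 0.001]
contact_force: [1.1, 0.6, -0.2]
width: 0.0854
gripper_force: 0.0
```

Run:
```python
from h import *
snap('wrist','w2'); go([.5705,.1884,.227]); go([.514,.0408,.247])
```

```text
t 3.2 pos [0.5714 0.1912 0.3291] hy -21.17 tilt [ 3.e-04 -4.e-04 -1.e+00] F [-0.21 -0.44  0.52] M [ 0.006  0.052 -0.024] w 0.0851 gf 0.0 q6 0.5773601350208369
tool delta mm [-2.900e+00  1.000e-01  1.021e+02]
t 3.2 pos [0.5714 0.1912 0.3291] hy -21.17 tilt [ 3.e-04 -4.e-04 -1.e+00] F [-0.21 -0.44  0.52] M [ 0.006  0.052 -0.024] w 0.0851 gf 0.0 q6 0.5773601350208369
tool delta mm [-161.     0.8   82.2]
```

View pics/w2.png

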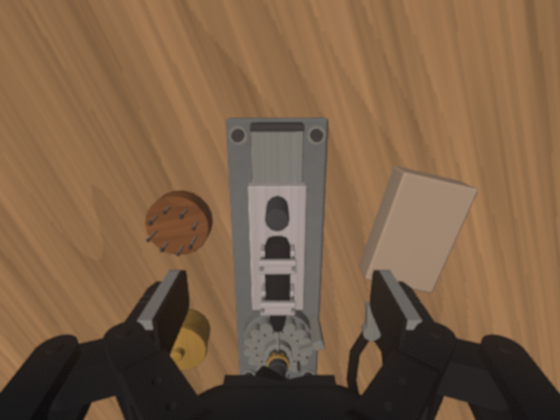

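The wrist view shows the fixture upright and the slide knob near (277,215), centred between the fingers. I'll descend, close and draw back.

>>> jog_arm(plan=[{"dx": -1, "dy": 0, "dz": 25, "ax": 0, "ay": 0, "az": 0, "grip": 0}, {"dx": -1, "dy": 0, "dz": 25, "ax": 0, "ay": 0, "az": 0, "grip": 0}, {"dx": -1, "dy": 0, "dz": 25, "ax": 0, "ay": 0, "az": 0, "grip": 0}, {"dx": 0, "dy": 0, "dz": 15, "ax": 0, "ay": 0, "az": 0, "grip": 0.3}, {"dx": 0, "dy": 0, "dz": 10, "ax": 0, "ay": 0, "az": 0, "grip": 0.5}, {"dx": 0, "dy": 0, "dz": 0, "ax": 0, "ay": 0, "az": 0, "grip": 1}, {"dx": 0, "dy": 0, "dz": 0, "ax": 0, "ay": 0, "az": 0, "grip": 1}, {"dx": 0, "dy": 0, "dz": 0, "ax": 0, "ay": 0, "az": 0, "grip": 1}, {"dx": 0, "dy": 0, "dz": 0, "ax": 0, "ay": 0, "az": 0, "grip": 1}, {"dx": 0, "dy": 0, "dz": 0, "ax": 0, "ay": 0, "az": 0, "grip": 1}, {"dx": 0, "dy": 0, "dz": 0, "ax": 0, "ay": 0, "az": 0, "grip": 1}, {"dx": 0, "dy": 0, "dz": 0, "ax": 0, "ay": 0, "az": 0, "grip": 1}], grip_force=40)

```text
clock: 4.2
position: [0.571, 0.1898, 0.2314]
ee_rot: [0.003, 0.824, 0.567, 0.003]
contact_force: [5.5, -2.0, -4.0]
width: 0.0162
gripper_force: 39.1
```

>>> jog_arm(plan=[{"dx": 4, "dy": 0, "dz": 0, "ax": 0, "ay": 0, "az": 0, "grip": 1}, {"dx": 4, "dy": 0, "dz": 0, "ax": 0, "ay": 0, "az": 0, "grip": 1}, {"dx": 4, "dy": 0, "dz": 0, "ax": 0, "ay": 0, "az": 0, "grip": 1}, {"dx": 4, "dy": 0, "dz": 0, "ax": 0, "ay": 0, "az": 0, "grip": 1}, {"dx": 4, "dy": 0, "dz": 0, "ax": 0, "ay": 0, "az": 0, "grip": 1}, {"dx": 2, "dy": 0, "dz": 0, "ax": 0, "ay": 0, "az": 0, "grip": 1}, {"dx": 1, "dy": 0, "dz": 0, "ax": 0, "ay": 0, "az": 0, "grip": 1}, {"dx": 0, "dy": 0, "dz": 0, "ax": 0, "ay": 0, "az": 0, "grip": 1}])

```text
clock: 4.87
position: [0.5792, 0.2109, 0.2314]
ee_rot: [0.003, 0.824, 0.567, 0.003]
contact_force: [6.5, -5.5, -3.6]
width: 0.0165
gripper_force: 39.2
```

>>> jog_arm(plan=[{"dx": 1, "dy": 0, "dz": 0, "ax": 0, "ay": 0, "az": 0, "grip": 1}, {"dx": 0.5, "dy": 0, "dz": 0, "ax": 0, "ay": 0, "az": 0, "grip": 1}, {"dx": 0, "dy": 0, "dz": 0, "ax": 0, "ay": 0, "az": 0, "grip": 1}])

```text
clock: 5.12
position: [0.5796, 0.212, 0.2314]
ee_rot: [0.003, 0.824, 0.567, 0.003]
contact_force: [6.0, -6.4, -2.2]
width: 0.0164
gripper_force: 39.2
```

>>> jog_arm(plan=[{"dx": 1, "dy": 0, "dz": 0, "ax": 0, "ay": 0, "az": 0, "grip": 1}, {"dx": 1, "dy": 0, "dz": 0, "ax": 0, "ay": 0, "az": 0, "grip": 1}, {"dx": 0, "dy": 0, "dz": 0, "ax": 0, "ay": 0, "az": 0, "grip": 1}])

```text
clock: 5.37
position: [0.5799, 0.2126, 0.2314]
ee_rot: [0.004, 0.824, 0.567, 0.001]
contact_force: [4.5, -10.7, 0.3]
width: 0.0167
gripper_force: 39.4
```

At the end stop. I'll press 1 mm more to confirm, then release and rise.

>>> jog_arm(plan=[{"dx": 1, "dy": 0, "dz": 0, "ax": 0, "ay": 0, "az": 0, "grip": 1}, {"dx": 0, "dy": 0, "dz": 0, "ax": 0, "ay": 0, "az": 0, "grip": 1}])

```text
clock: 5.53
position: [0.58, 0.2128, 0.2314]
ee_rot: [0.004, 0.823, 0.567, -0.0]
contact_force: [3.3, -12.8, 0.1]
width: 0.0163
gripper_force: 39.5
```

>>> jog_arm(plan=[{"dx": 0, "dy": 0, "dz": 0, "ax": 0, "ay": 0, "az": 0, "grip": 0.3}, {"dx": 0, "dy": 0, "dz": 0, "ax": 0, "ay": 0, "az": 0, "grip": 0}, {"dx": 0, "dy": 0, "dz": 0, "ax": 0, "ay": 0, "az": 0, "grip": 0}, {"dx": 0, "dy": 0, "dz": 0, "ax": 0, "ay": 0, "az": 0, "grip": 0}, {"dx": 0, "dy": 0, "dz": -20, "ax": 0, "ay": 0, "az": 0, "grip": 0}, {"dx": 0, "dy": 0, "dz": -25, "ax": 0, "ay": 0, "az": 0, "grip": 0}, {"dx": 0, "dy": 0, "dz": -25, "ax": 0, "ay": 0, "az": 0, "grip": 0}, {"dx": 0, "dy": 0, "dz": 0, "ax": 0, "ay": 0, "az": 0, "grip": 0}])

```text
clock: 6.2
position: [0.5799, 0.2168, 0.3052]
ee_rot: [0.002, 0.824, 0.567, 0.005]
contact_force: [0.7, 0.5, 1.0]
width: 0.0853
gripper_force: 0.0
```

Run:
```python
from h import *
go([.514,.0408,.302])
```

```text
t 6.2 pos [0.5799 0.2168 0.3052] hy -20.95 tilt [ 0.0099  0.003  -0.9999] F [0.68 0.45 0.98] M [ 0.03  -0.035 -0.017] w 0.0853 gf 0.0 q6 0.6107827256434376
tool delta mm [-188.     1.4    2. ]
```

>>> jog_arm(plan=[{"dx": -23.5, "dy": 0, "dz": 0, "ax": 0, "ay": 0, "az": 0, "grip": 0}, {"dx": -23.5, "dy": 0, "dz": 0, "ax": 0, "ay": 0, "az": 0, "grip": 0}, {"dx": -23.5, "dy": 0, "dz": 0, "ax": 0, "ay": 0, "az": 0, "grip": 0}, {"dx": -23.5, "dy": 0, "dz": 0, "ax": 0, "ay": 0, "az": 0, "grip": 0}, {"dx": -23.5, "dy": 0, "dz": 0, "ax": 0, "ay": 0, "az": 0, "grip": 0}, {"dx": -23.5, "dy": 0, "dz": 0, "ax": 0, "ay": 0, "az": 0, "grip": 0}, {"dx": -23.5, "dy": 0, "dz": 0, "ax": 0, "ay": 0, "az": 0, "grip": 0}, {"dx": -23.5, "dy": 0, "dz": 0, "ax": 0, "ay": 0, "az": 0, "grip": 0}, {"dx": 0, "dy": 0, "dz": 0, "ax": 0, "ay": 0, "az": -0.98, "grip": 0}, {"dx": 0, "dy": 0, "dz": 0, "ax": 0, "ay": 0, "az": -0.98, "grip": 0}, {"dx": 0, "dy": 0, "dz": 0, "ax": 0, "ay": 0, "az": -0.98, "grip": 0}, {"dx": 0, "dy": 0, "dz": 0, "ax": 0, "ay": 0, "az": -0.98, "grip": 0}, {"dx": 0, "dy": 0, "dz": 0, "ax": 0, "ay": 0, "az": -0.98, "grip": 0}, {"dx": 0, "dy": 0, "dz": 0, "ax": 0, "ay": 0, "az": -0.98, "grip": 0}, {"dx": 0, "dy": 0, "dz": 0, "ax": 0, "ay": 0, "az": -0.98, "grip": 0}, {"dx": 0, "dy": 0, "dz": 0, "ax": 0, "ay": 0, "az": -0.98, "grip": 0}, {"dx": 0, "dy": 0, "dz": 0, "ax": 0, "ay": 0, "az": -0.98, "grip": 0}, {"dx": 0, "dy": 0, "dz": 0, "ax": 0, "ay": 0, "az": 0, "grip": 0}])

```text
clock: 7.7
position: [0.5109, 0.0407, 0.2996]
ee_rot: [-0.0, 0.484, 0.875, 0.0]
contact_force: [1.0, 0.5, -0.8]
width: 0.085
gripper_force: 0.0
```

Run:
```python
from h import *
d=snap('wrist','w3'); crop('w3','w3c',150,200,410,395,3); go([.514,.0408,.247])
D=load('w3')
for z in (.104,.074): print(proj(D,np.array([.514,.0408,z])))
```

```text
t 7.75 pos [0.5109 0.0406 0.2996] hy 31.84 tilt [-0.e+00  3.e-04 -1.e+00] F [ 0.66  0.34 -1.01] M [ 0.009  0.002 -0.056] w 0.0855 gf 0.0 q6 -0.6123799806819358
tool delta mm [-1.5  2.7 52.6]
[284.06565418 254.00560744]
[283.42608473 232.82976741]
```

View pics/w3c.png

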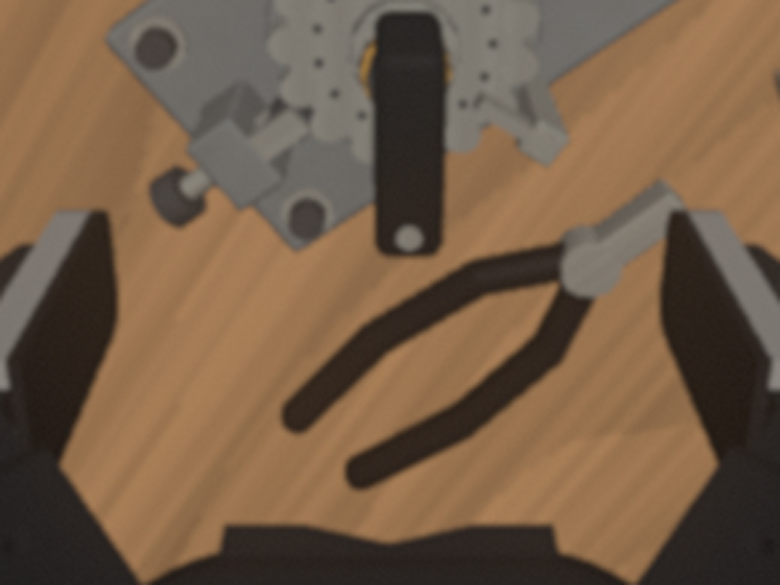

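The bar is vertical in the crop, screw end down at (409,240), with its top centred near (409,154). It is aligned with the tool and about 3.5 mm to +y. I'll descend and grip.

>>> jog_arm(plan=[{"dx": -0.5, "dy": 1.8, "dz": 18, "ax": 0, "ay": 0, "az": 0, "grip": 0}, {"dx": -0.5, "dy": 1.8, "dz": 18, "ax": 0, "ay": 0, "az": 0, "grip": 0}, {"dx": 0, "dy": 0, "dz": 16, "ax": 0, "ay": 0, "az": 0, "grip": 0.4}, {"dx": 0, "dy": 0, "dz": 0, "ax": 0, "ay": 0, "az": 0, "grip": 0.6}, {"dx": 0, "dy": 0, "dz": 0, "ax": 0, "ay": 0, "az": 0, "grip": 1}, {"dx": 0, "dy": 0, "dz": 0, "ax": 0, "ay": 0, "az": 0, "grip": 1}, {"dx": 0, "dy": 0, "dz": 0, "ax": 0, "ay": 0, "az": 0, "grip": 1}, {"dx": 0, "dy": 0, "dz": 0, "ax": 0, "ay": 0, "az": 0, "grip": 1}, {"dx": 0, "dy": 0, "dz": 0, "ax": 0, "ay": 0, "az": 0, "grip": 1}, {"dx": 0, "dy": 0, "dz": 0, "ax": 0, "ay": 0, "az": 0, "grip": 1}], grip_force=40)

```text
clock: 8.58
position: [0.515, 0.0413, 0.2489]
ee_rot: [0.001, 0.485, 0.874, 0.0]
contact_force: [-2.0, -1.9, 6.4]
width: 0.0138
gripper_force: 42.8
```

Run:
```python
from h import *
s,R=st(); print(R.T@s['contact_force'])
```

```text
t 8.5833 pos [0.515  0.0413 0.2489] hy 31.93 tilt [ 2.1e-03 -2.0e-04 -1.0e+00] F [-1.96 -1.85  6.41] M [-0.019  0.144  0.073] w 0.0138 gf 42.80521631240845 q6 -0.611855487330437
[-0.54471125 -2.62759054 -6.41307364]
```

>>> jog_arm(plan=[{"dx": 0, "dy": 0, "dz": 0, "ax": 0, "ay": 0, "az": -0.5, "grip": 1}, {"dx": 0, "dy": 0, "dz": 0, "ax": 0, "ay": 0, "az": -0.5, "grip": 1}, {"dx": 0, "dy": 0, "dz": 0, "ax": 0, "ay": 0, "az": -0.5, "grip": 1}, {"dx": 0, "dy": 0, "dz": 0, "ax": 0, "ay": 0, "az": -0.5, "grip": 1}, {"dx": 0, "dy": 0, "dz": 0, "ax": 0, "ay": 0, "az": -0.5, "grip": 1}, {"dx": 0, "dy": 0, "dz": 0, "ax": 0, "ay": 0, "az": -0.5, "grip": 1}, {"dx": 0, "dy": 0, "dz": 0, "ax": 0, "ay": 0, "az": -0.5, "grip": 1}, {"dx": 0, "dy": 0, "dz": 0, "ax": 0, "ay": 0, "az": -0.5, "grip": 1}, {"dx": 0, "dy": 0, "dz": 0, "ax": 0, "ay": 0, "az": 0, "grip": 1}], grip_force=60)

```text
clock: 9.33
position: [0.515, 0.0413, 0.2489]
ee_rot: [0.001, 0.292, 0.956, 0.0]
contact_force: [-1.2, -0.5, 6.9]
width: 0.0131
gripper_force: 61.2
```

Run:
```python
from h import *
s,R=st(); print(R.T@s['contact_force'])
```

```text
t 9.3333 pos [0.515  0.0413 0.2489] hy 56.02 tilt [ 2.1e-03 -1.0e-04 -1.0e+00] F [-1.21 -0.49  6.91] M [-0.03   0.215 -0.056] w 0.0131 gf 61.18860840797424 q6 -1.0324458013638924
[ 0.71793124 -1.08155657 -6.90987386]
```

One click back with small forces. Now the second.

>>> jog_arm(plan=[{"dx": 0, "dy": 0, "dz": 0, "ax": 0, "ay": 0, "az": -0.5, "grip": 1}, {"dx": 0, "dy": 0, "dz": 0, "ax": 0, "ay": 0, "az": -0.5, "grip": 1}, {"dx": 0, "dy": 0, "dz": 0, "ax": 0, "ay": 0, "az": -0.5, "grip": 1}, {"dx": 0, "dy": 0, "dz": 0, "ax": 0, "ay": 0, "az": -0.5, "grip": 1}, {"dx": 0, "dy": 0, "dz": 0, "ax": 0, "ay": 0, "az": -0.5, "grip": 1}, {"dx": 0, "dy": 0, "dz": 0, "ax": 0, "ay": 0, "az": -0.5, "grip": 1}, {"dx": 0, "dy": 0, "dz": 0, "ax": 0, "ay": 0, "az": -0.5, "grip": 1}, {"dx": 0, "dy": 0, "dz": 0, "ax": 0, "ay": 0, "az": -0.5, "grip": 1}, {"dx": 0, "dy": 0, "dz": 0, "ax": 0, "ay": 0, "az": 0, "grip": 1}])

```text
clock: 10.08
position: [0.5149, 0.0413, 0.2489]
ee_rot: [0.001, 0.087, 0.996, 0.0]
contact_force: [-1.3, -0.9, 6.3]
width: 0.0133
gripper_force: 61.2
```

Run:
```python
from h import *
s,R=st()
```

```text
t 10.0833 pos [0.5149 0.0413 0.2489] hy 80.02 tilt [ 0.002 -0.    -1.   ] F [-1.28 -0.91  6.32] M [0.021 0.199 0.028] w 0.0133 gf 61.19284629821777 q6 -1.45129009754351
```

>>> jog_arm(plan=[{"dx": 0, "dy": 0, "dz": 0, "ax": 0, "ay": 0, "az": -0.2, "grip": 1}, {"dx": 0, "dy": 0, "dz": 0, "ax": 0, "ay": 0, "az": -0.2, "grip": 1}, {"dx": 0, "dy": 0, "dz": 0, "ax": 0, "ay": 0, "az": 0, "grip": 1}])

```text
clock: 10.33
position: [0.5149, 0.0413, 0.2489]
ee_rot: [0.001, 0.068, 0.998, 0.0]
contact_force: [-1.1, 0.1, 6.8]
width: 0.0131
gripper_force: 61.4
```

Run:
```python
from h import *
s,R=st()
```

```text
t 10.3333 pos [0.5149 0.0413 0.2489] hy 82.25 tilt [ 2.e-03  3.e-04 -1.e+00] F [-1.05  0.05  6.83] M [-0.091  0.242 -0.56 ] w 0.0131 gf 61.39941215515137 q6 -1.4906284660223004
```

A moment of −0.56 N·m at 82.2° confirms the hard home stop. Now clockwise, back to home (0.4) and then 12 units. I'll do the first two clicks and check.

>>> jog_arm(plan=[{"dx": 0, "dy": 0, "dz": 0, "ax": 0, "ay": 0, "az": 0.4, "grip": 1}, {"dx": 0, "dy": 0, "dz": 0, "ax": 0, "ay": 0, "az": 0, "grip": 1}, {"dx": 0, "dy": 0, "dz": 0, "ax": 0, "ay": 0, "az": 0.5, "grip": 1}, {"dx": 0, "dy": 0, "dz": 0, "ax": 0, "ay": 0, "az": 0.5, "grip": 1}, {"dx": 0, "dy": 0, "dz": 0, "ax": 0, "ay": 0, "az": 0.5, "grip": 1}, {"dx": 0, "dy": 0, "dz": 0, "ax": 0, "ay": 0, "az": 0.5, "grip": 1}, {"dx": 0, "dy": 0, "dz": 0, "ax": 0, "ay": 0, "az": 0.5, "grip": 1}, {"dx": 0, "dy": 0, "dz": 0, "ax": 0, "ay": 0, "az": 0.5, "grip": 1}, {"dx": 0, "dy": 0, "dz": 0, "ax": 0, "ay": 0, "az": 0.5, "grip": 1}, {"dx": 0, "dy": 0, "dz": 0, "ax": 0, "ay": 0, "az": 0.5, "grip": 1}, {"dx": 0, "dy": 0, "dz": 0, "ax": 0, "ay": 0, "az": 0, "grip": 1}])

```text
clock: 11.25
position: [0.515, 0.0413, 0.2489]
ee_rot: [0.001, 0.294, 0.956, 0.0]
contact_force: [-0.7, -0.6, 6.5]
width: 0.0132
gripper_force: 61.2
```

Run:
```python
from h import *
s,R=st()
```

```text
t 11.25 pos [0.515  0.0413 0.2489] hy 55.83 tilt [ 2.1e-03 -1.0e-04 -1.0e+00] F [-0.66 -0.55  6.5 ] M [-0.033  0.191  0.01 ] w 0.0132 gf 61.192084550857544 q6 -1.0290925453882251
```

>>> jog_arm(plan=[{"dx": 0, "dy": 0, "dz": 0, "ax": 0, "ay": 0, "az": 0.5, "grip": 1}, {"dx": 0, "dy": 0, "dz": 0, "ax": 0, "ay": 0, "az": 0.5, "grip": 1}, {"dx": 0, "dy": 0, "dz": 0, "ax": 0, "ay": 0, "az": 0.5, "grip": 1}, {"dx": 0, "dy": 0, "dz": 0, "ax": 0, "ay": 0, "az": 0.5, "grip": 1}, {"dx": 0, "dy": 0, "dz": 0, "ax": 0, "ay": 0, "az": 0.5, "grip": 1}, {"dx": 0, "dy": 0, "dz": 0, "ax": 0, "ay": 0, "az": 0.5, "grip": 1}, {"dx": 0, "dy": 0, "dz": 0, "ax": 0, "ay": 0, "az": 0.5, "grip": 1}, {"dx": 0, "dy": 0, "dz": 0, "ax": 0, "ay": 0, "az": 0.5, "grip": 1}, {"dx": 0, "dy": 0, "dz": 0, "ax": 0, "ay": 0, "az": 0, "grip": 1}])

```text
clock: 12.0
position: [0.515, 0.0413, 0.2489]
ee_rot: [0.001, 0.486, 0.874, 0.0]
contact_force: [-0.5, -0.4, 6.2]
width: 0.013
gripper_force: 61.2
```

Run:
```python
from h import *
s,R=st()
```

```text
t 12.0 pos [0.515  0.0413 0.2489] hy 31.83 tilt [ 2.1e-03 -1.0e-04 -1.0e+00] F [-0.51 -0.39  6.19] M [-0.08   0.26  -0.076] w 0.013 gf 61.18833303451538 q6 -0.6102006873329697
```

>>> jog_arm(plan=[{"dx": 0, "dy": 0, "dz": 0, "ax": 0, "ay": 0, "az": 0.5, "grip": 1}, {"dx": 0, "dy": 0, "dz": 0, "ax": 0, "ay": 0, "az": 0.5, "grip": 1}, {"dx": 0, "dy": 0, "dz": 0, "ax": 0, "ay": 0, "az": 0.5, "grip": 1}, {"dx": 0, "dy": 0, "dz": 0, "ax": 0, "ay": 0, "az": 0.5, "grip": 1}, {"dx": 0, "dy": 0, "dz": 0, "ax": 0, "ay": 0, "az": 0.5, "grip": 1}, {"dx": 0, "dy": 0, "dz": 0, "ax": 0, "ay": 0, "az": 0.5, "grip": 1}, {"dx": 0, "dy": 0, "dz": 0, "ax": 0, "ay": 0, "az": 0.4, "grip": 1}, {"dx": 0, "dy": 0, "dz": 0, "ax": 0, "ay": 0, "az": 0.3, "grip": 1}, {"dx": 0, "dy": 0, "dz": 0, "ax": 0, "ay": 0, "az": 0.2, "grip": 1}, {"dx": 0, "dy": 0, "dz": 0, "ax": 0, "ay": 0, "az": 0.1, "grip": 1}, {"dx": 0, "dy": 0, "dz": 0, "ax": 0, "ay": 0, "az": 0, "grip": 1}, {"dx": 0, "dy": 0, "dz": 0, "ax": 0, "ay": 0, "az": 0, "grip": 1}])

```text
clock: 13.0
position: [0.515, 0.0413, 0.2489]
ee_rot: [0.001, 0.657, 0.754, 0.001]
contact_force: [-1.4, -0.2, 6.7]
width: 0.0131
gripper_force: 61.2
```

Run:
```python
from h import *
s,R=st()
snap('top','t2'); snap('wrist','w4')
a=cv2.resize(load('t2')['im'][180:300,125:305,::-1],(720,480),interpolation=cv2.INTER_CUBIC)
b=load('w4')['im'][100:400,140:420,::-1]
c=cv2.resize(load('sc0')['im'],(1,1))
d=snap('scene','s2')['image'][140:280,230:450,::-1]
cv2.imwrite('pics/fin.png',np.vstack([np.hstack([cv2.resize(b,(400,429)),cv2.resize(a,(400,429))])]))
cv2.imwrite('pics/fin2.png',cv2.resize(d,None,fx=3.5,fy=3.5,interpolation=cv2.INTER_CUBIC))
```

```text
t 13.0 pos [0.515  0.0413 0.2489] hy 7.93 tilt [ 2.1e-03 -1.0e-04 -1.0e+00] F [-1.4  -0.22  6.73] M [-0.036  0.197  0.028] w 0.0131 gf 61.18700981140137 q6 -0.19293397350320318
```

View pics/fin.png

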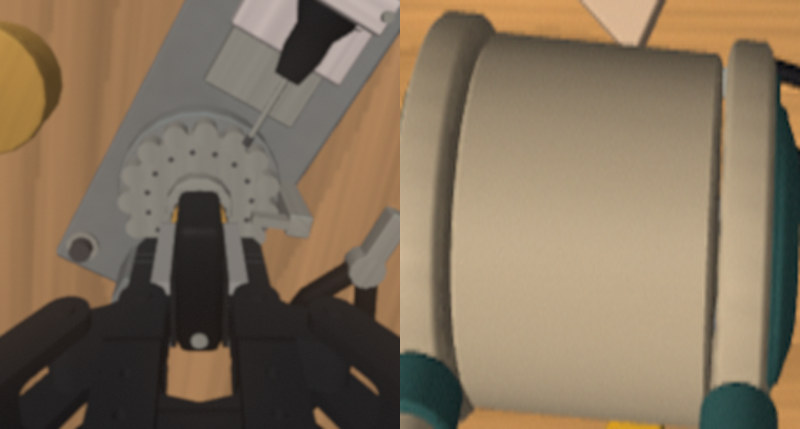

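View pics/fin2.png

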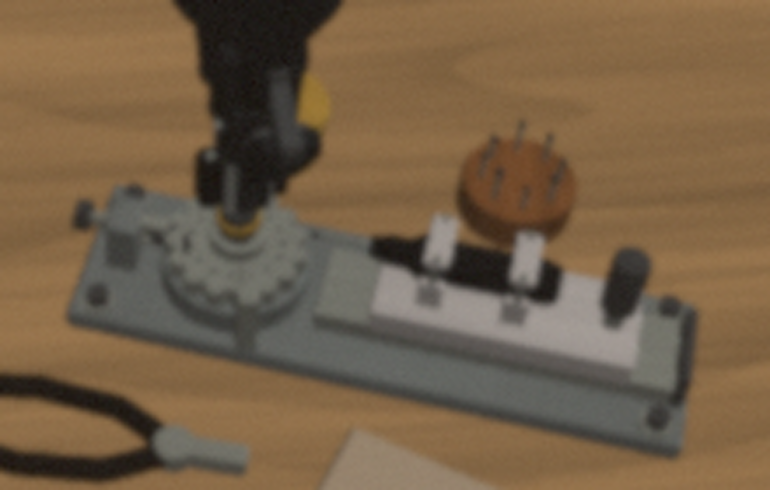

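The wrist view shows the bar square between the pads, with its screw at (200,340), and the bur clear of the ring at (247,140). In the scene view the carriage is back and the bystanders have not moved. The measured turn from home is 72°, with almost no moment left on the knob.

```bash
python3 -c "
from rig import manip; print(manip.sign_off())"
```

```text
the job is handed in; nothing more can be done
None
```

The job is handed in: the slide is drawn back to its end stop, the knob went back to its home stop and then clockwise three clicks to the third stop, and the gripper is still holding it there.

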